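Set the length stop and butt the work against it

ROBOT

A 6-joint arm with a two-finger parallel gripper is mounted at the origin on a cart in front of the work surface, level with it; the furniture and walls round the work are solid. World frame = base frame: x ahead of the robot, y to its left, z up, the work surface at z = 0. Lengths are in m, angles in rad, forces in N, time in s.
With the tool pointing down it reaches from about 0.325 to 0.9 m from the base axis. Payload 6.1 kg.
Tool frame: the origin (TCP) lies between the finger pads; the fingertips stand 22 mm ahead of it and the grasp point (between the pads) lies 3 mm ahead of it; z points along the fingers, y is the line along which they close (so a half turn about z gives the same grasp; the last joint's range is limited). The gripper opens to 87 mm and grips with 3 to 60 N. Pads are 19 mm wide; open, the fingers measure 117 mm over their backs; the gripper's body (75 mm by 190 mm) begins 51 mm behind the grasp point.
Start: joints at [1.033, 0.22, 1.526, -0, 1.395, -0.126], TCP at [0.25, 0.573, 0.245] pointing down, gripper open.
Joint ranges: [-2.98, 2.98], [-0.91, 2.08], [0.09, 2.57], [-1.24, 4.39], [0.2, 2.65], [-2.68, 2.68]. Speed limits (rad/s): [2.57, 2.57, 3.01, 3.14, 3.14, 3.14].

INTERFACE

Orientations are given as a 3x3 rotation matrix whose columns are the frame's x, y, z axes.
In Python, from cell import arm gives the robot as it stands.
- The arm moves only by the shell command python3 -m crank 'ROWS' [OPENING]. ROWS is a JSON object with one list for each field, all of the same length, 1 to 8, a row being the entries at one place: dx, dy, dz (the shift in m), wx, wy, wz (a rotation vector in rad); each row shifts and turns the commanded pose from where the row before left it, along the tool's axes as they then stand; what a row does not reach is not made up. A row lasts 1/10 s, in which the tool goes at most 0.05 m and 0.15 rad, less where a joint would pass 70% of its speed; a pose out of reach is approached as far as the arm can. OPENING is the opening from 0.0 (shut) to 1.0 (fully open), set as the command begins (- or left out keeps the last). The fingers move at their own pace and stop on an object; the grip force is fixed at half the most. Time passes only in rows, so rows that do not move let the fingers close. It prints the time, the measured TCP pose, the force, the opening and the grip force at its end. Input that does not fit is refused with a message, and nothing moves.
- arm.read_state(): the state, without advancing time (a new reading comes with each control period).
- arm.snapshot(name): name is "scene" or "top" or "wrist"; returns the picture (400x640x3 uint8, blue, green, red); there is no depth.
- arm.camera_params(name): a dict with "mtx" (3x3 intrinsics, pixels), "extrinsics" (4x4, takes a point from camera to world coordinates). Camera axes: x right, y down, z forward; pixel columns grow to the right and rows downward; lengths in m; the calibration is good to about 2 mm. A picture is of the moment at which its call begins: read the wrist's pose just before it. camera_params takes no time and is no camera call; for the wrist camera it gives the pose at the moment of the call.
- arm.sign_off(): hands the job in; it is judged then, once.
The state is a dict: "time_s": time; "qpos": joint angles; "qvel": joint speeds; "effort": joint torques, N m; "ee_pos": TCP position; "tcp_rot": TCP orientation; "ft_force": force on the tool from outside, world axes, zero at the start; "ft_torque": the same for the moment, N m; "grip_width": opening from 0.0 (shut) to 1.0 (fully open); "grasp_force": force on a finger pad.
Only numpy, scipy, OpenCV 4.12 (cv2) and the standard library are available. Lean on these libraries where they do the work, as an engineer would, in place of code of your own. Each camera call takes 0.05 s, during which the arm holds its last target. There are 200 camera calls.

TASK

Get the piece of wood ready for sawing to length, only by pushing gently; do not lift, tip or squeeze it. Push the length stop along the fence of the sawing board until its spring plunger clicks into the notch of the steel plate on top of the fence. Then push the wood so that it lies flat along the fence with its end butted up to the stop, the stop still clicked into its notch, and leave the other things on the bench undisturbed.

Things in the scene. Friction and masses are not known exactly. Their poses are not given: they have to be found in the camera images.
- saw_board: Sawing board fixed to the bench: plywood base 180 (x) x 360 (y) x 18 mm, aluminium fence along its far side. Origin: centre of the base's underside; x points to the fence, y along it (to the robot's left at yaw 0), z up. Base top z = 18 mm. Fence x = 50 (front face, robot's side) to 70 mm, top z = 53 mm, as long as the base; 3 mm saw slot at y = 60 mm, going on as a dark line across the base.
- length_stop (a joint): Travel of the stop along the fence, 0 to 0.17 m; 0: its centre at y = -140 mm of the board, growing to +y. Starts at 0 to 0.03, on the -y side of the click plate. Drag about 1.5 N; its spring plunger needs about 4 N up the plate's ramp, then the force drops as it falls into the notch and centres itself; about 10 N forces it out either way. If pushed too far it can be pushed back.
- stop_outer (a point): Centre of the stop's outer side (-y), to be pushed towards +y: flat upright face 44 mm wide (x), 61 to 87 mm above the bench; this point is 72 mm above the bench, over the middle of the fence. The stop is an aluminium block 34 mm long (y) riding over the fence, with the plunger's black round knob, 18 mm wide, on top up to 107 mm (5 mm more while raised). Axes as the board's.
- stop_face (a point): On the stop's inner side (+y), the upright face that the wood's end must meet. This point: foot of the fence's front face, at the height of the base's top. The face reaches 50 mm out from the fence towards the robot (x = -50 to 0 mm from here) and from 2 to 61 mm above the base. Axes as the board's.
- plunger (a point): Tip of the stop's spring plunger when fully down, under the middle of the stop, 0.5 mm above the fence's top. The plunger is in the notch when this point and notch have the same y along the board. Axes as the board's.
- notch (a point): Middle of the V notch in the click plate, a formed dark steel strip 60 mm long (y), 16 mm wide, fixed on top of the fence somewhere from y = -55 to -5 mm (notch middle) of the board. From either end it ramps up to 5 mm above the fence (58 mm above the bench); this point is level with its highest part. Notch 11 mm wide at its mouth. Axes as the board's.
- work_block: The wood to be sawn: plain block 64 (x) x 110 (y) x 38 (z) mm, 0.1 to 0.2 kg, loose on the base in front of the fence, to the left (+y) of where the stop will stand. Origin: centre of its underside; its y axis is along the fence to 0.2 rad at the start. When butted, its centre is 55 mm in y from stop_face and 32 mm from the fence's front face.
- pencil: Bystander: pencil, 7 x 142 x 7 mm, loose on the front right of the sawing board. Origin: centre of its underside, lying along its y.
- tape_measure: Bystander: yellow tape measure, 36 x 78 x 64 mm, standing loose on the bench near the board's right end. Origin: centre of its underside.
- square_stick: Bystander: short square offcut of wood, 42 x 85 x 42 mm, loose on the bench off the board's left end. Origin: centre of its underside.
Not all that is in view belongs to the job. Leave any blue or red look-alike of the work_block alone.

How it is judged:
By the outcome, as a careful person would: the job done as asked, in the order asked, and still so for the second after the job is handed in, with the robot touching nothing.
It also fails if it takes over 67 s, if anything falls off the work surface, if the arm or the gripper's body presses on something with over 40 N, if the wrist force passes 120 N, or if a joint passes its speed limit or range.

## Working session

There is one attempt and no reset: what is moved stays moved. The work goes in short steps, Python scripts to look and compute and a shell command to move; the robot and the scene stay as the last step left them, time stands still between calls to the robot, and variables do not carry over. Pictures are saved under pics/ and viewed, at most 10 in all, crops included, and the job is handed in when it is done.

```bash
mkdir -p pics; ls
python3 - <<'E'
from cell import arm
import cv2
s=arm.read_state();print(s['time_s'],s['ee_pos'],s['tcp_rot'],s['ft_force'],s['grip_width'])
for n in('scene','top'):
    cv2.imwrite(f'pics/{n}0.png',arm.snapshot(n));p=arm.camera_params(n);print(n,p['mtx'],p['extrinsics'])
E
```

```text
pics
0.0 [0.24985543 0.57224541 0.2434261 ] [[-9.16401105e-01  4.00259929e-01 -1.00154730e-03]
 [ 4.00261108e-01  9.16399591e-01 -1.68397708e-03]
 [ 2.43788987e-04 -1.94407888e-03 -9.99998081e-01]] [ 0.16263222 -0.57607815 -0.02853571] 0.9999600203033588
scene [[466.88115642   0.         313.02277877]
 [  0.         466.88115642 189.22273725]
 [  0.           0.           1.        ]] [[ 0.87540603 -0.30612741  0.37409931  0.1010122 ]
 [-0.4833821  -0.55831625  0.67425864 -0.65854217]
 [ 0.00245668 -0.77108299 -0.63672991  0.73543089]
 [ 0.          0.          0.          1.        ]]
top [[422.2333393    0.         321.12085521]
 [  0.         422.2333393  200.19966662]
 [  0.           0.           1.        ]] [[-0.1050726  -0.97170939  0.21151976  0.28494513]
 [-0.99446319  0.10302093 -0.02072822  0.06532829]
 [-0.00164916 -0.21252658 -0.97715389  1.01384368]
 [ 0.          0.          0.          1.        ]]
```

View pics/top0.png

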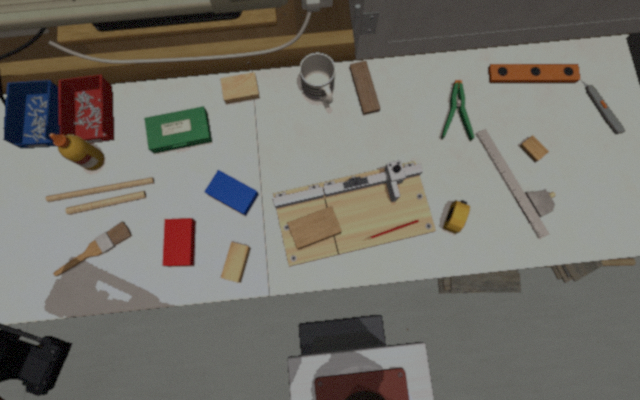

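View pics/scene0.png

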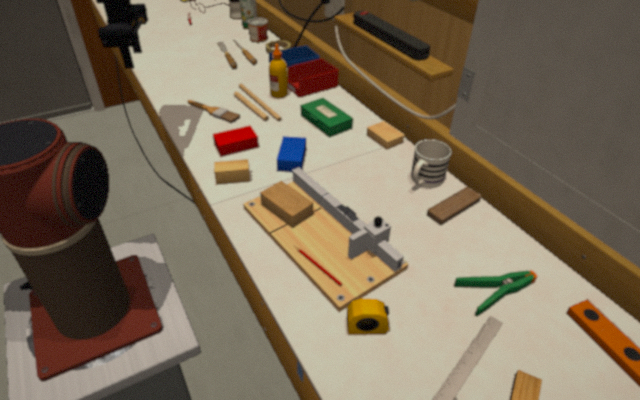

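The top view shows the board (corners about (276,205), (421,165), (434,233), (290,262)), the stop at (396,178), the dark click plate at (355,183), the wood at (315,228), the pencil at (392,230) and the tape at (457,216). I'll enlarge this area to get pixels for measuring.

Run:
```python
import cv2
i=cv2.imread('pics/top0.png')[150:270,268:428+50]
cv2.imwrite('pics/c0.png',cv2.convertScaleAbs(cv2.resize(i[:, :200],None,fx=3.8,fy=3.8,interpolation=cv2.INTER_CUBIC),alpha=1.3))
```

```text
(no output)
```

View pics/c0.png

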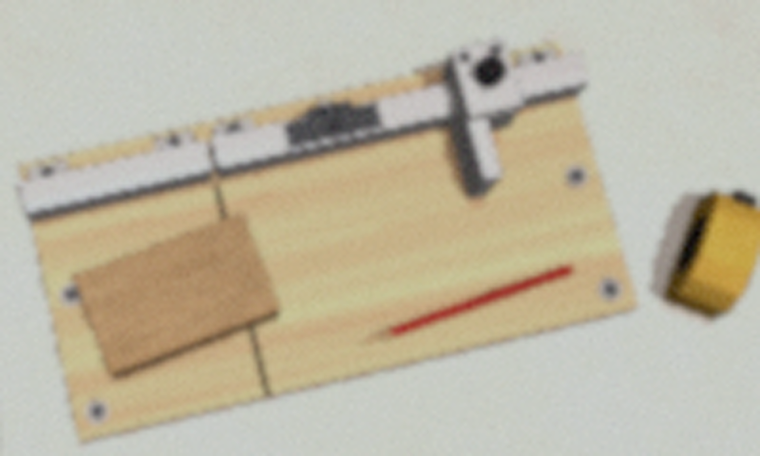

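```bash
cat > h.py <<'E'
import numpy as np, cv2
from cell import arm
def ray(n,uv,z,p=None):
    p=p or arm.camera_params(n);T=np.array(p['extrinsics']);K=np.array(p['mtx'])
    d=T[:3,:3]@np.linalg.solve(K,[*uv,1]);return T[:3,3]+d*(z-T[2,3])/d[2]
def crop(u,v):return (268+(u+.5)/3.8-.5,150+(v+.5)/3.8-.5)
E
python3 - <<'E'
from h import *
P={}
for k,u,v,z in [('nearL',80,441,.018),('nearR',636,308,.018),('farL',20,165,.018),('farR',563,40,.018),('fenceFL',30,213,.053),('fenceFR',587,90,.053),('fenceBL',20,182,.053),('fenceBR',580,57,.053),('plateL',288,137,.054),('plateR',380,116,.054),('plateMidTop',333,118,.058),('knob',489,70,.107),('stopTL',452,55,.087),('stopTR',508,40,.087),('stopBR',522,102,.087),('stopBL',466,118,.087),
 ('wTL',75,273,.056),('wTR',243,213,.056),('wBR',278,315,.056),('wBL',114,374,.056),('pen1',372,337,.025),('pen2',573,268,.025),('slotNear',267,397,.018)]:
    P[k]=ray('top',crop(u,v),z);print(k,P[k].round(4))
d=P['nearL']-P['nearR'];print('yawbase',np.arctan2(-d[0],d[1]),np.linalg.norm(d), np.linalg.norm(P['farL']-P['nearL']))
yaw=np.arctan2(-d[0],d[1])
c=(P['nearL']+P['nearR'])/2; ex=np.array([np.cos(yaw),np.sin(yaw)]);ey=np.array([-ex[1],ex[0]])
o=c[:2]+.09*ex;print('origin',o)
for k in P: q=P[k][:2]-o;print(k,(q@ex).round(4),(q@ey).round(4))
E
```

```text
nearL [0.3529 0.136  0.018 ]
nearR [ 0.3983 -0.217   0.018 ]
farL [0.5305 0.1585 0.018 ]
farR [ 0.5763 -0.1983  0.018 ]
fenceFL [0.4911 0.1516 0.053 ]
fenceFR [ 0.5324 -0.1989  0.053 ]
fenceBL [0.5111 0.1561 0.053 ]
fenceBR [ 0.554  -0.1979  0.053 ]
plateL [ 0.5218 -0.0107  0.054 ]
plateR [ 0.5291 -0.0688  0.054 ]
plateMidTop [ 0.5299 -0.0393  0.058 ]
knob [ 0.5366 -0.1287  0.107 ]
stopTL [ 0.5538 -0.1122  0.087 ]
stopTR [ 0.5596 -0.1471  0.087 ]
stopBR [ 0.5204 -0.1498  0.087 ]
stopBL [ 0.5141 -0.1151  0.087 ]
wTL [0.4507 0.1274 0.056 ]
wTR [0.4768 0.0223 0.056 ]
wBR [0.4124 0.0083 0.056 ]
wBL [0.3875 0.1096 0.056 ]
pen1 [ 0.3968 -0.0498  0.025 ]
pen2 [ 0.4265 -0.18    0.025 ]
slotNear [0.3675 0.0186 0.018 ]
yawbase 0.1280097242723365 0.35588016973555664 0.1790150833977862
origin [ 0.46484822 -0.02902416]
nearL -0.09 0.1779
nearR -0.09 -0.1779
farL 0.089 0.1777
farR 0.0889 -0.1821
fenceFL 0.0491 0.1758
fenceFR 0.0453 -0.1771
fenceBL 0.0696 0.1777
fenceBR 0.0668 -0.1789
plateL 0.0589 0.0109
plateR 0.0587 -0.0477
plateMidTop 0.0632 -0.0185
knob 0.0585 -0.108
stopTL 0.0777 -0.0938
stopTR 0.0789 -0.1292
stopBR 0.0396 -0.1268
stopBL 0.0379 -0.0916
wTL 0.006 0.1569
wTR 0.0184 0.0494
wBR -0.0472 0.0437
wBL -0.059 0.1474
pen1 -0.0701 -0.0119
pen2 -0.0573 -0.1449
slotNear -0.0904 0.0597
```

The board lies at about (0.465, -0.029) with yaw 0.124. In board axes the stop is at y≈-109 mm, the notch at ≈-18 mm, and the wood at about (-20, 99) mm, turned about +0.115 rad. These values agree with the given sizes. First I turn the tool to the board's axes and close the fingers.

```bash
cat >> h.py <<'E'
YAW=.124;O=np.array([.465,-.029]);EX=np.array([np.cos(YAW),np.sin(YAW)]);EY=np.array([-EX[1],EX[0]])
def board(p):q=np.array(p)[:2]-O;return np.array([q@EX,q@EY])
def go(x,y,z,a=YAW): # tool-axis shift to board (x,y), tcp height z
    s=arm.read_state();R=np.array(s['tcp_rot']);w=np.append(O+x*EX+y*EY,z)
    print('shift',(R.T@(w-s['ee_pos'])).round(4),'yaw err about tool z',-(a-np.arctan2(-R[0,1],R[1,1])).round(4),'board',board(s['ee_pos']).round(4),'z',s['ee_pos'][2].round(4),s['ft_force'].round(2),s['time_s'])
E
python3 -m crank '{"dx": [0,0,0,0,0],"dy": [0,0,0,0,0],"dz": [0,0,0,0,0],"wx": [0,0,0,0,0],"wy": [0,0,0,0,0],"wz": [-0.134,-0.134,-0.134,-0.134,0]}' 0
python3 -c "
from h import *
go(.06,-.170,.243)"
```

```text
time_s: 0.6
ee_pos: [0.25, 0.5725, 0.2439]
tcp_rot: [[-0.992, -0.125, -0.001], [-0.125, 0.992, -0.001], [0.001, -0.001, -1.0]]
ft_force: [1.0, -0.7, 0.2]
grip_width: 0.629
grasp_force: 0.0
shift [-0.1979 -0.7937  0.0015] yaw err about tool z 0.0014 board [-0.139   0.6234] z 0.2439 [ 0.97 -0.73  0.19] 0.6
```

```bash
python3 -m crank '{"dx": [-0.012,-0.012,-0.012,-0.012,-0.012,-0.012,-0.012,-0.012],"dy": [-0.048,-0.048,-0.048,-0.048,-0.048,-0.048,-0.048,-0.048],"dz": [0,0,0,0,0,0,0,0],"wx": [0,0,0,0,0,0,0,0],"wy": [0,0,0,0,0,0,0,0],"wz": [0,0,0,0,0,0,0,0]}' >/dev/null
python3 -m crank '{"dx": [-0.012,-0.012,-0.012,-0.012,-0.012,-0.012,-0.012,0],"dy": [-0.048,-0.048,-0.048,-0.048,-0.048,-0.048,-0.048,0],"dz": [0,0,0,0,0,0,0,0],"wx": [0,0,0,0,0,0,0,0],"wy": [0,0,0,0,0,0,0,0],"wz": [0,0,0,0,0,0,0,0]}' 
python3 -c "
from h import *
go(.06,-.170,.090)
cv2.imwrite('pics/w1.png',arm.snapshot('wrist'))"
```

```text
time_s: 2.2
ee_pos: [0.5189, -0.1247, 0.2441]
tcp_rot: [[-0.993, -0.115, 0.0], [-0.115, 0.993, -0.002], [0.0, -0.002, -1.0]]
ft_force: [-0.3, 0.5, 0.0]
grip_width: 0.002
grasp_force: 0.0
shift [-0.019  -0.068   0.1542] yaw err about tool z -0.0091 board [ 0.0417 -0.1016] z 0.2441 [-0.34  0.52  0.02] 2.2
```

View pics/w1.png

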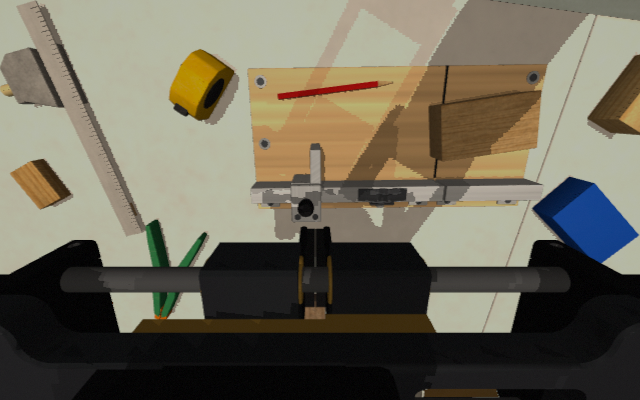

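The wrist view shows a clear way down beside the stop (knob at (306,208), plate at (382,195)). I move to the stop's outer side and down.

```bash
python3 -m crank '{"dx": [-0.01,-0.009,0,0,0,0,0],"dy": [-0.035,-0.033,0,0,0,0,0],"dz": [0,0,0.04,0.04,0.04,0.034,0],"wx": [0,0,0,0,0,0,0],"wy": [0,0,0,0,0,0,0],"wz": [-0.009,0,0,0,0,0,0]}' 
python3 -c "
from h import *
go(.06,-.130,.090)"
```

```text
time_s: 2.95
ee_pos: [0.5412, -0.1808, 0.0849]
tcp_rot: [[-0.991, -0.132, -0.01], [-0.132, 0.991, 0.005], [0.009, 0.007, -1.0]]
ft_force: [0.0, -0.1, 0.3]
grip_width: 0.007
grasp_force: 0.0
shift [-0.0034  0.0301 -0.0049] yaw err about tool z 0.0082 board [ 0.0568 -0.1601] z 0.0849 [ 0.02 -0.07  0.31] 2.95
```

```bash
python3 -m crank '{"dx": [-0.003,0,0,0,0,0],"dy": [0,0,0.006,0.006,0,0],"dz": [-0.003,0,0,0,0,0],"wx": [0,0,0,0,0,0],"wy": [0,0,0,0,0,0],"wz": [0,0,0,0,0,0]}' 
python3 -c "
from h import *
go(.06,-.130,.090)"
```

```text
time_s: 3.55
ee_pos: [0.5471, -0.1719, 0.094]
tcp_rot: [[-0.991, -0.133, 0.001], [-0.133, 0.991, -0.0], [-0.001, -0.0, -1.0]]
ft_force: [-0.5, -0.2, 0.3]
grip_width: 0.002
grasp_force: 0.0
shift [0.0035 0.022  0.004 ] yaw err about tool z 0.0096 board [ 0.0637 -0.1519] z 0.094 [-0.49 -0.2   0.25] 3.55
```

```bash
python3 -m crank '{"dx": [0.003,0,0,0,0,0],"dy": [0.005,0.005,0.005,0.005,0.005,0.005],"dz": [0.004,0,0,0,0,0],"wx": [0,0,0,0,0,0],"wy": [0,0,0,0,0,0],"wz": [0.009,0,0,0,0,0]}' 
python3 -m crank '{"dx": [0,0,0,0,0],"dy": [0.005,0.005,0.005,0.005,0],"dz": [0,0,0,0,0],"wx": [0,0,0,0,0],"wy": [0,0,0,0,0],"wz": [0,0,0,0,0]}' 
python3 -c "
from h import *
go(.06,-.050,.090)
i=arm.snapshot('top')
cv2.imwrite('pics/top2.png',i)
"
```

```text
time_s: 4.15
ee_pos: [0.54, -0.1424, 0.0895]
tcp_rot: [[-0.992, -0.124, -0.0], [-0.124, 0.992, -0.0], [0.0, -0.0, -1.0]]
ft_force: [-0.3, -2.1, -0.4]
grip_width: 0.003
grasp_force: 0.9
time_s: 4.65
ee_pos: [0.5378, -0.1219, 0.0896]
tcp_rot: [[-0.992, -0.124, 0.0], [-0.124, 0.992, 0.001], [-0.0, 0.001, -1.0]]
ft_force: [0.3, 1.0, 0.2]
grip_width: 0.004
grasp_force: 0.0
shift [ 0.0007  0.0512 -0.0004] yaw err about tool z 0.0006 board [ 0.0607 -0.1012] z 0.0896 [0.26 1.04 0.23] 4.65
```

```bash
python3 -m crank '{"dx": [0,0,0,0,0,0],"dy": [0.005,0.005,0.005,0.005,0.005,0.005],"dz": [0,0,0,0,0,0],"wx": [0,0,0,0,0,0],"wy": [0,0,0,0,0,0],"wz": [0,0,0,0,0,0]}' | egrep 'ee_|ft'
for i in 1 2 3; do :; done
python3 -m crank '{"dx": [0,0],"dy": [0.002,0.002],"dz": [0,0],"wx": [0,0],"wy": [0,0],"wz": [0,0]}' | egrep 'ee_|ft'
python3 -m crank '{"dx": [0,0],"dy": [0.002,0.002],"dz": [0,0],"wx": [0,0],"wy": [0,0],"wz": [0,0]}' | egrep 'ee_|ft'
python3 -m crank '{"dx": [0],"dy": [0.002],"dz": [0],"wx": [0],"wy": [0],"wz": [0]}' | egrep 'ee_|ft'
python3 -c "
from h import *
go(.06,-.050,.090)
i=arm.snapshot('top')
cv2.imwrite('pics/top3.png',i)
cv2.imwrite('pics/c3.png',cv2.convertScaleAbs(cv2.resize(i[150:270,268:468],None,fx=3.8,fy=3.8,interpolation=cv2.INTER_CUBIC),alpha=1.3))
"
```

```text
ee_pos: [0.5343, -0.0928, 0.0898]
ft_force: [1.0, -3.2, 2.0]
ee_pos: [0.5339, -0.0896, 0.0898]
ft_force: [2.0, -4.9, 0.4]
ee_pos: [0.5334, -0.086, 0.0898]
ft_force: [0.9, -5.4, 0.0]
ee_pos: [0.5331, -0.0841, 0.0898]
ft_force: [1.8, -5.1, 1.2]
shift [ 0.0008  0.0131 -0.0002] yaw err about tool z 0.0002 board [ 0.0608 -0.0631] z 0.0898 [ 1.81 -5.13  1.22] 5.8
```

```bash
python3 -m crank '{"dx": [0],"dy": [0.002],"dz": [0],"wx": [0],"wy": [0],"wz": [0]}' | egrep 'ee_|ft'
python3 -m crank '{"dx": [0],"dy": [0.002],"dz": [0],"wx": [0],"wy": [0],"wz": [0]}' | egrep 'ee_|ft'
python3 -m crank '{"dx": [0],"dy": [0.002],"dz": [0],"wx": [0],"wy": [0],"wz": [0]}' | egrep 'ee_|ft'
python3 -c "
from h import *
go(.06,-.050,.090)"
```

```text
ee_pos: [0.5329, -0.082, 0.0898]
ft_force: [1.0, -5.3, 1.7]
ee_pos: [0.5326, -0.0801, 0.0898]
ft_force: [1.8, -5.7, 1.0]
ee_pos: [0.5324, -0.0782, 0.0898]
ft_force: [1.2, -5.4, -0.6]
shift [ 0.0008  0.0071 -0.0002] yaw err about tool z 0.0001 board [ 0.0608 -0.0571] z 0.0898 [ 1.24 -5.43 -0.61] 6.15
```

```bash
python3 -m crank '{"dx": [0],"dy": [0.001],"dz": [0],"wx": [0],"wy": [0],"wz": [0]}' | egrep 'ee_|ft'
python3 -m crank '{"dx": [0],"dy": [0.001],"dz": [0],"wx": [0],"wy": [0],"wz": [0]}' | egrep 'ee_|ft'
python3 -m crank '{"dx": [0],"dy": [0.001],"dz": [0],"wx": [0],"wy": [0],"wz": [0]}' | egrep 'ee_|ft'
python3 -c "
from h import *
go(.06,-.050,.090)"
```

```text
ee_pos: [0.5322, -0.0767, 0.0898]
ft_force: [1.3, -3.6, 1.7]
ee_pos: [0.532, -0.0755, 0.0898]
ft_force: [1.0, -4.8, 1.3]
ee_pos: [0.5319, -0.0746, 0.0898]
ft_force: [0.6, -5.3, 1.3]
shift [ 0.0007  0.0036 -0.0002] yaw err about tool z 0.0003 board [ 0.0607 -0.0536] z 0.0898 [ 0.58 -5.34  1.28] 6.45
```

```bash
python3 -m crank '{"dx": [0],"dy": [0.001],"dz": [0],"wx": [0],"wy": [0],"wz": [0]}' | egrep 'ee_|ft'
python3 -m crank '{"dx": [0],"dy": [0.001],"dz": [0],"wx": [0],"wy": [0],"wz": [0]}' | egrep 'ee_|ft'
python3 -m crank '{"dx": [0],"dy": [0.001],"dz": [0],"wx": [0],"wy": [0],"wz": [0]}' | egrep 'ee_|ft'
python3 -c "
from h import *
go(.06,-.050,.090)
i=arm.snapshot('top')
cv2.imwrite('pics/c3.png',cv2.convertScaleAbs(cv2.resize(i[150:270,268:468],None,fx=3.8,fy=3.8,interpolation=cv2.INTER_CUBIC),alpha=1.3))
"
```

```text
ee_pos: [0.5315, -0.0731, 0.0896]
ft_force: [0.8, -3.8, 2.9]
ee_pos: [0.5312, -0.0719, 0.0894]
ft_force: [0.8, -1.7, 2.2]
ee_pos: [0.5305, -0.0705, 0.089]
ft_force: [-0.8, 0.5, -0.7]
shift [-0.0001 -0.0007 -0.001 ] yaw err about tool z 0.0001 board [ 0.0599 -0.0493] z 0.089 [-0.85  0.52 -0.72] 6.75
```

The force fell from 5 N to 0 at the expected place, so the plunger has dropped into the notch. I back off, rise and check by camera.

```bash
python3 -m crank '{"dx": [0,0,0,0,0,0.04,0.04,0.04],"dy": [-0.01,-0.02,0,0,0,0,0,0],"dz": [0,0,-0.04,-0.04,-0.04,0,0,0],"wx": [0,0,0,0,0,0,0,0],"wy": [0,0,0,0,0,0,0,0],"wz": [0,0,0,0,0,0,0,0]}' | egrep 'ee_|ft'
python3 -m crank '{"dx": [0.04,0.04,0.0,0,0,0,0],"dy": [0,0,0.04,0.04,0.04,0.04,0],"dz": [0,0,0,0,0,0,0],"wx": [0,0,0,0,0,0,0],"wy": [0,0,0,0,0,0,0],"wz": [0,0,0,0,0,0,0]}' 0.5| egrep 'ee_|ft'
python3 -c "
from h import *
go(-.09,.100,.058)
i=arm.snapshot('top')
cv2.imwrite('pics/c4.png',cv2.convertScaleAbs(cv2.resize(i[150:270,268:468],None,fx=3.8,fy=3.8,interpolation=cv2.INTER_CUBIC),alpha=1.3))
cv2.imwrite('pics/s4.png',cv2.resize(arm.snapshot('scene')[150:310,230:430],None,fx=3.8,fy=3.7,interpolation=cv2.INTER_CUBIC))
"
```

```text
ee_pos: [0.4145, -0.1162, 0.2095]
ft_force: [0.6, -0.5, 0.1]
ee_pos: [0.3157, 0.0366, 0.2094]
ft_force: [0.8, -1.2, -0.7]
shift [-0.0502  0.0158  0.1514] yaw err about tool z 0.0072 board [-0.14    0.0835] z 0.2094 [ 0.8  -1.17 -0.7 ] 8.3
```

View pics/c4.png

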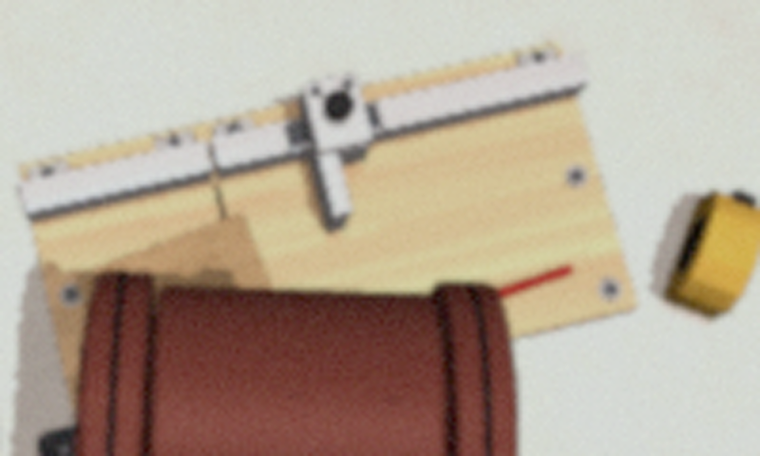

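View pics/s4.png

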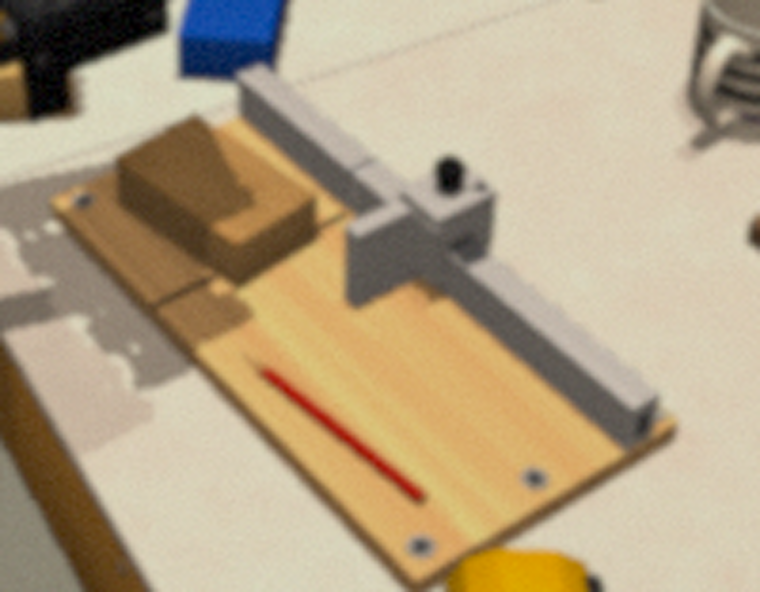

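The knob at (339,105) now stands over the middle of the plate, and the plate's ends show equally on both sides. The wood and pencil have not moved. Next I place the half-open fingers in front of the wood.

```bash
python3 -m crank '{"dx": [-0.025,-0.025,0,0,0,0,0,0],"dy": [0.008,0.008,0,0,0,0,0,0],"dz": [0,0,0.04,0.04,0.04,0.03,0,0],"wx": [0,0,0,0,0,0,0,0],"wy": [0,0,0,0,0,0,0,0],"wz": [0.007,0,0,0,0,0,0,0]}' | egrep 'ee_|ft|wid'
python3 -c "
from h import *
k=ray('top',crop(339,105),.107);print('knob',board(k),board(ray('top',crop(489,70),.107)))
go(-.024,.100,.058)"
```

```text
ee_pos: [0.3644, 0.0536, 0.0597]
ft_force: [0.1, -0.5, 0.8]
grip_width: 0.5
knob [ 0.05816136 -0.01671319] [ 0.05874858 -0.10779542]
shift [-0.0655  0.0062  0.0016] yaw err about tool z -0.009 board [-0.0896  0.0944] z 0.0597 [ 0.14 -0.54  0.78] 9.2
```

```bash
python3 -m crank '{"dx": [-0.005,-0.005,-0.005,-0.005,-0.005,-0.005],"dy": [0.003,0.002,0,0,0,0],"dz": [0.002,0,0,0,0,0],"wx": [0,0,0,0,0,0],"wy": [0,0,0,0,0,0],"wz": [-0.009,0,0,0,0,0]}' | egrep 'ee_|ft|wid'
python3 -m crank '{"dx": [-0.005,-0.005,-0.005,-0.005,-0.003,0],"dy": [0,0,0,0,0,0],"dz": [0,0,0,0,0,0],"wx": [0,0,0,0,0,0],"wy": [0,0,0,0,0,0],"wz": [0,0,0,0,0,0]}' | egrep 'ee_|ft|wid'
python3 -c "
from h import *
go(-.024,.100,.058)"
```

```text
ee_pos: [0.3939, 0.0637, 0.0576]
ft_force: [-1.1, -0.1, 1.0]
grip_width: 0.499
ee_pos: [0.417, 0.0664, 0.0576]
ft_force: [-0.8, -0.6, -0.2]
grip_width: 0.498
shift [-0.0119 -0.0006 -0.0004] yaw err about tool z 0.0022 board [-0.0359  0.1006] z 0.0576 [-0.82 -0.62 -0.22] 10.4
```

```bash
python3 -m crank '{"dx": [-0.003,-0.003],"dy": [0,0],"dz": [0,0],"wx": [0,0],"wy": [0,0],"wz": [0.002,0]}' | egrep 'ee_|ft'
python3 -m crank '{"dx": [-0.002,-0.001],"dy": [0,0],"dz": [0,0],"wx": [0,0],"wy": [0,0],"wz": [0,0]}' | egrep 'ee_|ft'
python3 -m crank '{"dx": [-0.001],"dy": [0],"dz": [0],"wx": [0],"wy": [0],"wz": [0]}' | egrep 'ee_|ft'
python3 -m crank '{"dx": [-0.001],"dy": [0],"dz": [0],"wx": [0],"wy": [0],"wz": [0]}' | egrep 'ee_|ft'
python3 -c "
from h import *
go(-.024,.100,.058)"
```

```text
ee_pos: [0.4223, 0.0672, 0.0575]
ft_force: [-0.8, -0.3, 0.1]
ee_pos: [0.4255, 0.0675, 0.0576]
ft_force: [-1.5, -1.2, 0.8]
ee_pos: [0.4262, 0.0676, 0.0575]
ft_force: [-1.6, -0.2, 1.0]
ee_pos: [0.4272, 0.0678, 0.0575]
ft_force: [-1.1, 0.1, 0.9]
shift [-0.0015 -0.0007 -0.0005] yaw err about tool z 0.0002 board [-0.0255  0.1007] z 0.0575 [-1.07  0.1   0.93] 11.0
```

```bash
python3 -m crank '{"dx": [-0.001],"dy": [0],"dz": [0],"wx": [0],"wy": [0],"wz": [0]}' | egrep 'ee_|ft'
python3 -m crank '{"dx": [-0.001],"dy": [0],"dz": [0],"wx": [0],"wy": [0],"wz": [0]}' | egrep 'ee_|ft'
python3 -m crank '{"dx": [-0.001],"dy": [0],"dz": [0],"wx": [0],"wy": [0],"wz": [0]}' | egrep 'ee_|ft'
python3 -m crank '{"dx": [-0.001],"dy": [0],"dz": [0],"wx": [0],"wy": [0],"wz": [0]}' | egrep 'ee_|ft'
```

```text
ee_pos: [0.4283, 0.0679, 0.0575]
ft_force: [-0.3, 1.0, -0.1]
ee_pos: [0.4287, 0.0679, 0.0574]
ft_force: [-6.2, -1.8, 4.0]
ee_pos: [0.4287, 0.068, 0.0572]
ft_force: [-9.0, -2.4, 7.5]
ee_pos: [0.4288, 0.068, 0.057]
ft_force: [-12.8, -1.8, 10.0]
```

The wood is seated against the fence: the force rose at board x≈-24 mm, as computed. I back off, rise and go to its +y end.

```bash
python3 -m crank '{"dx": [0.01,0.02,0,0,-0.025,-0.025,-0.02,0],"dy": [0,0,0,0,0.03,0.03,0.03,0],"dz": [0,0,-0.04,-0.04,0,0,0,0],"wx": [0,0,0,0,0,0,0,0],"wy": [0,0,0,0,0,0,0,0],"wz": [0,0,0,0,0,0,0,0]}' 0 | egrep 'ee_|ft'
python3 -c "
from h import *
print('stick',board(ray('top',(236,262),.042)))
i=arm.snapshot('top')
cv2.imwrite('pics/c5.png',cv2.convertScaleAbs(cv2.resize(i[150:280,220:420],None,fx=3.8,fy=3.8,interpolation=cv2.INTER_CUBIC),alpha=1.3))
go(.018,.195,.057)"
```

```text
ee_pos: [0.4617, 0.1655, 0.1383]
ft_force: [-0.7, -0.4, 0.1]
stick [-0.05720264  0.29149737]
shift [0.0014 0.0029 0.0807] yaw err about tool z 0.0029 board [0.0193 0.1921] z 0.1377 [ 0.16 -0.48  0.22] 12.25
```

View pics/c5.png

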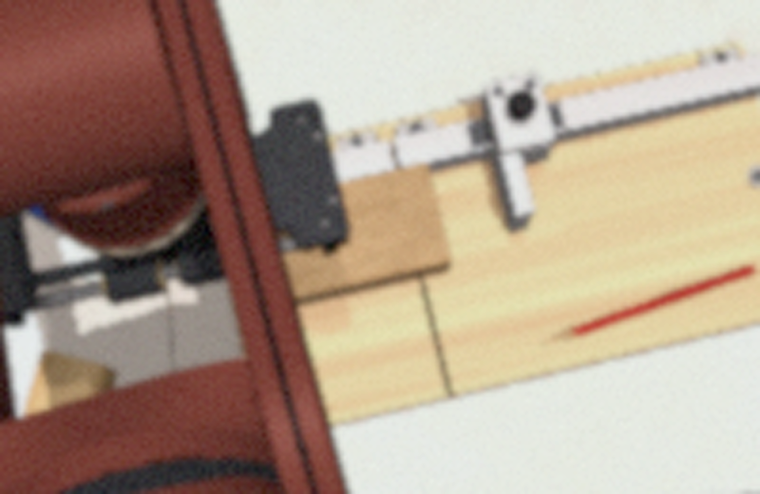

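The wood lies along the fence with its right end at about (437,168)–(450,268), clear of the stop. The stick is well clear of the tool. I go down and push towards the stop.

```bash
python3 -m crank '{"dx": [0.001,0,0,0,0,0,0],"dy": [0,0,0,-0.005,-0.005,-0.005,0],"dz": [0.04,0.04,0,0,0,0,0],"wx": [0,0,0,0,0,0,0],"wy": [0,0,0,0,0,0,0],"wz": [0.003,0,0,0,0,0,0]}' 0 | egrep 'ee_|ft'
python3 -m crank '{"dx": [0,0,0,0,0,0,0,0],"dy": [-0.005,-0.005,-0.005,-0.005,-0.005,-0.005,-0.005,0],"dz": [0,0,0,0,0,0,0,0],"wx": [0,0,0,0,0,0,0,0],"wy": [0,0,0,0,0,0,0,0],"wz": [0,0,0,0,0,0,0,0]}' | egrep 'ee_|ft'
python3 -c "
from h import *
go(.018,.1245,.057)"
```

```text
ee_pos: [0.4622, 0.1469, 0.0594]
ft_force: [-0.2, 0.5, 0.8]
ee_pos: [0.4649, 0.1121, 0.0575]
ft_force: [-0.3, 0.2, 0.3]
shift [-0.0007 -0.0155  0.0005] yaw err about tool z -0.0034 board [0.0174 0.14  ] z 0.0575 [-0.3   0.16  0.27] 13.75
```

```bash
python3 -m crank '{"dx": [0,0,0],"dy": [-0.003,-0.003,-0.003],"dz": [0,0,0],"wx": [0,0,0],"wy": [0,0,0],"wz": [-0.003,0,0]}' | egrep 'ee_|ft'
python3 -m crank '{"dx": [0,0],"dy": [-0.001,-0.001],"dz": [0,0],"wx": [0,0],"wy": [0,0],"wz": [0,0]}' | egrep 'ee_|ft'
python3 -m crank '{"dx": [0],"dy": [-0.001],"dz": [0],"wx": [0],"wy": [0],"wz": [0]}' | egrep 'ee_|ft'
python3 -m crank '{"dx": [0],"dy": [-0.001],"dz": [0],"wx": [0],"wy": [0],"wz": [0]}' | egrep 'ee_|ft'
python3 -c "
from h import *
go(.018,.1245,.057)"
```

```text
ee_pos: [0.4659, 0.1037, 0.0575]
ft_force: [0.1, 1.1, -0.0]
ee_pos: [0.4662, 0.1017, 0.0575]
ft_force: [-0.9, 0.5, 0.7]
ee_pos: [0.4663, 0.1008, 0.0575]
ft_force: [-0.4, 0.6, -0.2]
ee_pos: [0.4664, 0.0998, 0.0575]
ft_force: [0.2, 0.3, 0.8]
shift [-0.0007 -0.0032  0.0005] yaw err about tool z 0.0003 board [0.0173 0.1277] z 0.0575 [0.23 0.26 0.84] 14.45
```

```bash
python3 -m crank '{"dx": [0],"dy": [-0.001],"dz": [0],"wx": [0],"wy": [0],"wz": [0]}' | egrep 'ee_|ft'
python3 -m crank '{"dx": [0],"dy": [-0.0005],"dz": [0],"wx": [0],"wy": [0],"wz": [0]}' | egrep 'ee_|ft'
python3 -m crank '{"dx": [0],"dy": [-0.0005],"dz": [0],"wx": [0],"wy": [0],"wz": [0]}' | egrep 'ee_|ft'
python3 -m crank '{"dx": [0],"dy": [-0.0005],"dz": [0],"wx": [0],"wy": [0],"wz": [0]}' | egrep 'ee_|ft'
```

```text
ee_pos: [0.4666, 0.0988, 0.0575]
ft_force: [0.6, 0.4, -0.6]
ee_pos: [0.4667, 0.0983, 0.0575]
ft_force: [0.1, 0.7, -0.8]
ee_pos: [0.4667, 0.0978, 0.0575]
ft_force: [-0.8, -0.3, 0.1]
ee_pos: [0.4668, 0.0974, 0.0575]
ft_force: [-0.5, 0.5, -0.4]
```

```bash
python3 -m crank '{"dx": [0],"dy": [-0.0005],"dz": [0],"wx": [0],"wy": [0],"wz": [0]}' | egrep 'ee_|ft'
python3 -m crank '{"dx": [0],"dy": [-0.0005],"dz": [0],"wx": [0],"wy": [0],"wz": [0]}' | egrep 'ee_|ft'
python3 -m crank '{"dx": [0],"dy": [-0.0005],"dz": [0],"wx": [0],"wy": [0],"wz": [0]}' | egrep 'ee_|ft'
python3 -c "
from h import *
go(.018,.1245,.057)"
```

```text
ee_pos: [0.4668, 0.0969, 0.0575]
ft_force: [-0.2, 0.5, 0.6]
ee_pos: [0.4669, 0.0964, 0.0575]
ft_force: [-0.7, 0.3, 0.7]
ee_pos: [0.4669, 0.0959, 0.0575]
ft_force: [-0.6, 0.4, -0.5]
shift [-0.0007  0.0008  0.0005] yaw err about tool z 0.0002 board [0.0173 0.1237] z 0.0575 [-0.56  0.4  -0.48] 15.15
```

```bash
python3 -m crank '{"dx": [0],"dy": [-0.0005],"dz": [0],"wx": [0],"wy": [0],"wz": [0]}' | egrep 'ee_|ft'
python3 -m crank '{"dx": [0],"dy": [-0.0005],"dz": [0],"wx": [0],"wy": [0],"wz": [0]}' | egrep 'ee_|ft'
python3 -m crank '{"dx": [0],"dy": [-0.0005],"dz": [0],"wx": [0],"wy": [0],"wz": [0]}' | egrep 'ee_|ft'
python3 -c "
from h import *
i=arm.snapshot('top')
cv2.imwrite('pics/c6.png',cv2.convertScaleAbs(cv2.resize(i[160:240,290:390],None,fx=7,fy=7,interpolation=cv2.INTER_CUBIC),alpha=1.3))"
```

```text
ee_pos: [0.467, 0.0954, 0.0575]
ft_force: [-1.2, 0.0, -0.3]
ee_pos: [0.4671, 0.0949, 0.0575]
ft_force: [-0.1, 1.0, -0.6]
ee_pos: [0.4672, 0.0944, 0.0575]
ft_force: [-0.4, 0.2, -0.4]
```

View pics/c6.png

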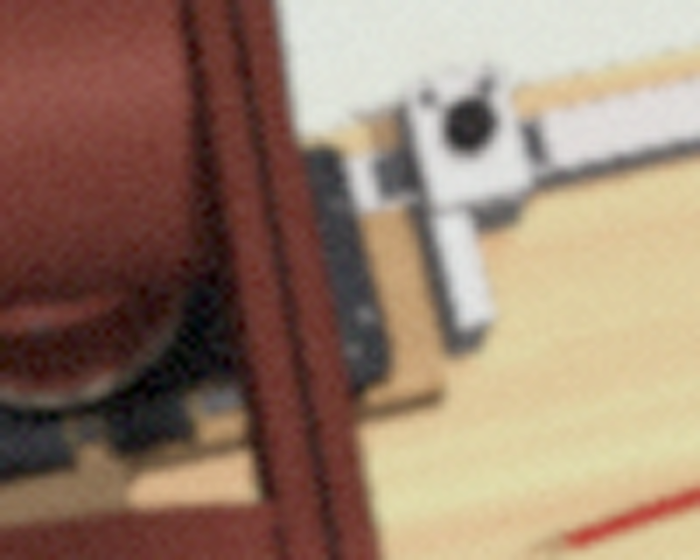

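The wood's end at about (440,395) is now right beside the stop's inner face (dark strip, (430,215)–(455,350)). I go on in half-millimetre steps until contact.

```bash
python3 -m crank '{"dx": [0],"dy": [-0.0005],"dz": [0],"wx": [0],"wy": [0],"wz": [0]}' | egrep 'ee_|ft'
python3 -m crank '{"dx": [0],"dy": [-0.0005],"dz": [0],"wx": [0],"wy": [0],"wz": [0]}' | egrep 'ee_|ft'
python3 -m crank '{"dx": [0],"dy": [-0.0005],"dz": [0],"wx": [0],"wy": [0],"wz": [0]}' | egrep 'ee_|ft'
```

```text
ee_pos: [0.4672, 0.0939, 0.0575]
ft_force: [-0.1, 0.4, -1.0]
ee_pos: [0.4673, 0.0934, 0.0575]
ft_force: [-0.2, 0.9, -0.8]
ee_pos: [0.4673, 0.0929, 0.0575]
ft_force: [-0.4, 0.4, -0.6]
```

```bash
python3 -m crank '{"dx": [0],"dy": [-0.0005],"dz": [0],"wx": [0],"wy": [0],"wz": [0]}' | egrep 'ee_|ft'
python3 -m crank '{"dx": [0],"dy": [-0.0005],"dz": [0],"wx": [0],"wy": [0],"wz": [0]}' | egrep 'ee_|ft'
python3 -m crank '{"dx": [0],"dy": [-0.0005],"dz": [0],"wx": [0],"wy": [0],"wz": [0]}' | egrep 'ee_|ft'
```

```text
ee_pos: [0.4674, 0.0924, 0.0575]
ft_force: [-0.1, 0.6, -0.3]
ee_pos: [0.4674, 0.0919, 0.0575]
ft_force: [-0.3, 0.3, -0.4]
ee_pos: [0.4675, 0.0914, 0.0575]
ft_force: [-0.3, 0.4, -0.6]
```

```bash
python3 -m crank '{"dx": [0],"dy": [-0.0005],"dz": [0],"wx": [0],"wy": [0],"wz": [0]}' | egrep 'ee_|ft'
python3 -m crank '{"dx": [0],"dy": [-0.0005],"dz": [0],"wx": [0],"wy": [0],"wz": [0]}' | egrep 'ee_|ft'
python3 -c "
from h import *
go(.018,.1245,.057)
a=cv2.resize(arm.snapshot('top')[165:225,300:380],None,fx=5,fy=5,interpolation=cv2.INTER_CUBIC)
b=cv2.resize(arm.snapshot('scene')[170:250,260:380],None,fx=6,fy=5,interpolation=cv2.INTER_CUBIC)
o=np.zeros((600,800,3),np.uint8);o[:300,:400]=a;o[300:,:720]=cv2.resize(b,(720,300));o[:300,400:]=cv2.resize(arm.snapshot('wrist'),(400,300));cv2.imwrite('pics/c7.png',o)"
```

```text
ee_pos: [0.4676, 0.0909, 0.0576]
ft_force: [0.1, 1.3, -0.9]
ee_pos: [0.4677, 0.0904, 0.0576]
ft_force: [0.1, 0.5, -0.6]
shift [-0.0006  0.0063  0.0006] yaw err about tool z 0.0002 board [0.0174 0.1182] z 0.0576 [ 0.05  0.47 -0.61] 16.3
```

View pics/c7.png

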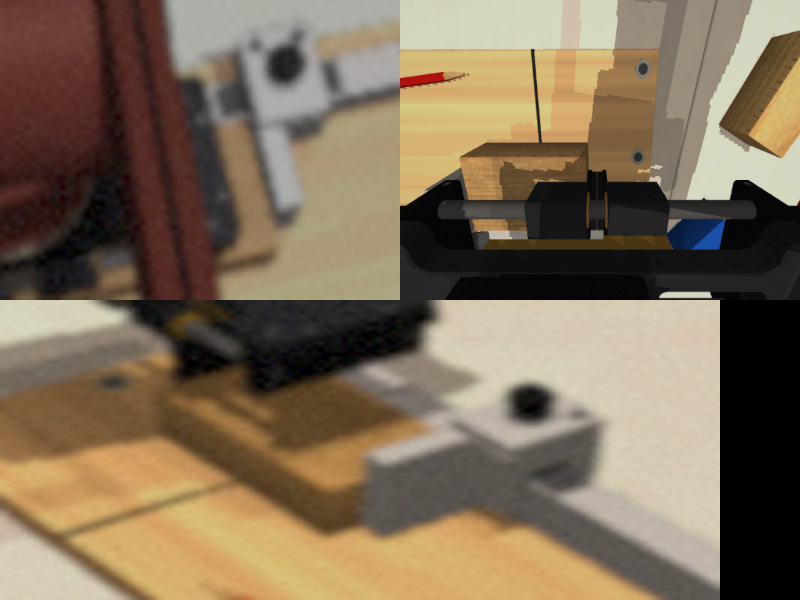

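The top crop shows the wood's end right at the stop arm (about (272,225)), and the scene crop shows it nearly butted. I continue gently.

```bash
python3 -m crank '{"dx": [0],"dy": [-0.0005],"dz": [0],"wx": [0],"wy": [0],"wz": [0]}' | egrep 'ee_|ft'
python3 -m crank '{"dx": [0],"dy": [-0.0005],"dz": [0],"wx": [0],"wy": [0],"wz": [0]}' | egrep 'ee_|ft'
python3 -m crank '{"dx": [0],"dy": [-0.0005],"dz": [0],"wx": [0],"wy": [0],"wz": [0]}' | egrep 'ee_|ft'
```

```text
ee_pos: [0.4677, 0.09, 0.0575]
ft_force: [-0.6, 0.9, 0.6]
ee_pos: [0.4678, 0.0895, 0.0576]
ft_force: [-0.2, 0.6, 0.0]
ee_pos: [0.4678, 0.089, 0.0575]
ft_force: [-0.7, 1.0, 0.1]
```

```bash
python3 -m crank '{"dx": [0],"dy": [-0.0005],"dz": [0],"wx": [0],"wy": [0],"wz": [0]}' | egrep 'ee_|ft'
python3 -m crank '{"dx": [0],"dy": [-0.0005],"dz": [0],"wx": [0],"wy": [0],"wz": [0]}' | egrep 'ee_|ft'
python3 -m crank '{"dx": [0],"dy": [-0.0005],"dz": [0],"wx": [0],"wy": [0],"wz": [0]}' | egrep 'ee_|ft'
```

```text
ee_pos: [0.4677, 0.0888, 0.0575]
ft_force: [-1.1, 4.1, 0.9]
ee_pos: [0.4677, 0.0886, 0.0575]
ft_force: [-1.4, 6.6, 2.5]
ee_pos: [0.4677, 0.0885, 0.0575]
ft_force: [-1.5, 7.8, 1.9]
```

The wood is butted at ~7 N, below the 10 N that would force the stop out. I back off and go round to the front for a light seating push on the fence.

```bash
python3 -m crank '{"dx": [0,0,0,0,0,0.04,0.04,0.03],"dy": [0.01,0.025,0,0,0,-0.03,-0.03,-0.03],"dz": [0,0,-0.04,-0.04,-0.03,0,0,0],"wx": [0,0,0,0,0,0,0,0],"wy": [0,0,0,0,0,0,0,0],"wz": [0,0,0,0,0,0,0,0]}' 0.5 | egrep 'ee_|ft'
python3 -m crank '{"dx": [0.0,0,0],"dy": [0,0,0],"dz": [0,0,0],"wx": [0,0,0],"wy": [0,0,0],"wz": [0,0,0]}' | egrep 'ee_|ft'
python3 -c "
from h import *
i=arm.snapshot('top')
cv2.imwrite('pics/c8.png',cv2.convertScaleAbs(cv2.resize(i[160:240,270:370],None,fx=7,fy=7,interpolation=cv2.INTER_CUBIC),alpha=1.3))
go(-.045,.053,.058)"
```

```text
ee_pos: [0.364, 0.0187, 0.1674]
ft_force: [-0.2, -1.6, 0.7]
ee_pos: [0.3665, 0.0196, 0.168]
ft_force: [-0.5, -0.2, 0.6]
shift [-0.0467 -0.0077  0.1098] yaw err about tool z 0.0011 board [-0.0918  0.0606] z 0.1678 [-0.4  -0.32 -0.79] 18.2
```

View pics/c8.png

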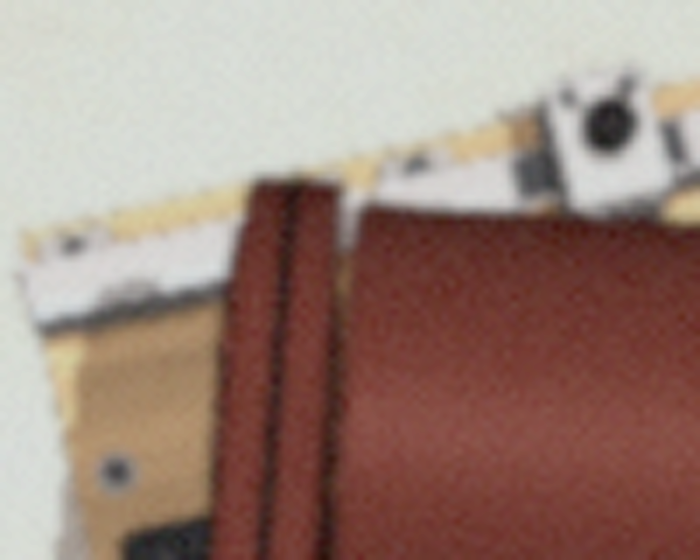

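The arm hides the wood here, but the knob has not moved. I go down in front of the wood and seat it lightly.

```bash
python3 -m crank '{"dx": [-0.024,-0.022,0,0,0,0,0],"dy": [-0.004,-0.004,0,0,0,0,0],"dz": [0,0,0.04,0.04,0.03,0,0],"wx": [0,0,0,0,0,0,0],"wy": [0,0,0,0,0,0,0],"wz": [0,0,0,0,0,0,0]}' | egrep 'ee_|ft'
python3 -m crank '{"dx": [-0.005,-0.005,-0.004,0],"dy": [0,0,0,0],"dz": [0,0,0,0],"wx": [0,0,0,0],"wy": [0,0,0,0],"wz": [0,0,0,0]}' | egrep 'ee_|ft'
python3 -c "
from h import *
go(-.024,.053,.058)"
```

```text
ee_pos: [0.4124, 0.0177, 0.0575]
ft_force: [0.5, -0.8, 0.3]
ee_pos: [0.4278, 0.0187, 0.0587]
ft_force: [0.1, -0.0, 0.4]
shift [-0.007   0.0011  0.0007] yaw err about tool z 0.0004 board [-0.031   0.0519] z 0.0587 [ 0.11 -0.03  0.37] 19.3
```

```bash
python3 -m crank '{"dx": [-0.003,-0.001],"dy": [0,0],"dz": [0,0],"wx": [0,0],"wy": [0,0],"wz": [0,0]}' | egrep 'ee_|ft'
python3 -m crank '{"dx": [-0.001],"dy": [0],"dz": [0],"wx": [0],"wy": [0],"wz": [0]}' | egrep 'ee_|ft'
python3 -m crank '{"dx": [-0.001],"dy": [0],"dz": [0],"wx": [0],"wy": [0],"wz": [0]}' | egrep 'ee_|ft'
python3 -m crank '{"dx": [-0.0005],"dy": [0],"dz": [0],"wx": [0],"wy": [0],"wz": [0]}' | egrep 'ee_|ft'
python3 -c "
from h import *
go(-.024,.053,.058)"
```

```text
ee_pos: [0.4305, 0.0192, 0.0577]
ft_force: [0.1, 0.7, -0.0]
ee_pos: [0.4312, 0.0194, 0.0575]
ft_force: [0.3, -0.5, -0.2]
ee_pos: [0.4321, 0.0195, 0.0575]
ft_force: [-0.8, 0.0, 0.5]
ee_pos: [0.4326, 0.0196, 0.0575]
ft_force: [0.0, -0.3, 0.2]
shift [-0.0021  0.0008 -0.0005] yaw err about tool z 0.0001 board [-0.0261  0.0522] z 0.0575 [ 0.02 -0.32  0.21] 19.8
```

```bash
python3 -m crank '{"dx": [-0.001],"dy": [0],"dz": [0],"wx": [0],"wy": [0],"wz": [0]}' | egrep 'ee_|ft'
python3 -m crank '{"dx": [-0.0005],"dy": [0],"dz": [0],"wx": [0],"wy": [0],"wz": [0]}' | egrep 'ee_|ft'
python3 -m crank '{"dx": [-0.0005],"dy": [0],"dz": [0],"wx": [0],"wy": [0],"wz": [0]}' | egrep 'ee_|ft'
python3 -m crank '{"dx": [-0.0005],"dy": [0],"dz": [0],"wx": [0],"wy": [0],"wz": [0]}' | egrep 'ee_|ft'
```

```text
ee_pos: [0.4336, 0.0197, 0.0575]
ft_force: [-1.2, 0.7, 0.4]
ee_pos: [0.4342, 0.0198, 0.0575]
ft_force: [-0.2, 0.2, -0.7]
ee_pos: [0.4345, 0.0198, 0.0575]
ft_force: [-1.1, -0.7, 0.9]
ee_pos: [0.4347, 0.0199, 0.0574]
ft_force: [-2.3, 0.4, 1.2]
```

```bash
python3 -m crank '{"dx": [-0.0005],"dy": [0],"dz": [0],"wx": [0],"wy": [0],"wz": [0]}' | egrep 'ee_|ft'
python3 -m crank '{"dx": [-0.0005,0],"dy": [0,0],"dz": [0,0],"wx": [0,0],"wy": [0,0],"wz": [0,0]}' | egrep 'ee_|ft'
python3 -m crank '{"dx": [0.01,0.025,0,0,0,0,0,0],"dy": [0,0,0,0,0,0.05,0.05,0.05],"dz": [0,0,-0.04,-0.04,-0.04,0,0,0],"wx": [0,0,0,0,0,0,0,0],"wy": [0,0,0,0,0,0,0,0],"wz": [0,0,0,0,0,0,0,0]}' | egrep 'ee_|ft'
python3 -m crank '{"dx": [0,0,0,0,0,0,0,0],"dy": [0.05,0.05,0.05,0.05,0.05,0.05,0,0],"dz": [0,0,0,0,0,0,0,0],"wx": [0,0,0,0,0,0,0,0],"wy": [0,0,0,0,0,0,0,0],"wz": [0,0,0,0,0,0,0,0]}' | egrep 'ee_|ft|time'
python3 -c "
from h import *
i=arm.snapshot('top');cv2.imwrite('pics/top9.png',i)
cv2.imwrite('pics/c9.png',cv2.convertScaleAbs(cv2.resize(i[155:255,265:385],None,fx=6,fy=6,interpolation=cv2.INTER_CUBIC),alpha=1.3))"
```

```text
ee_pos: [0.4349, 0.02, 0.0574]
ft_force: [-5.8, -1.6, 4.6]
ee_pos: [0.4349, 0.02, 0.0572]
ft_force: [-5.6, -1.3, 5.3]
ee_pos: [0.3829, 0.1657, 0.1784]
ft_force: [1.2, 0.2, -0.2]
time_s: 22.1
ee_pos: [0.3449, 0.4626, 0.1768]
ft_force: [-0.1, 0.3, -0.9]
```

View pics/c9.png

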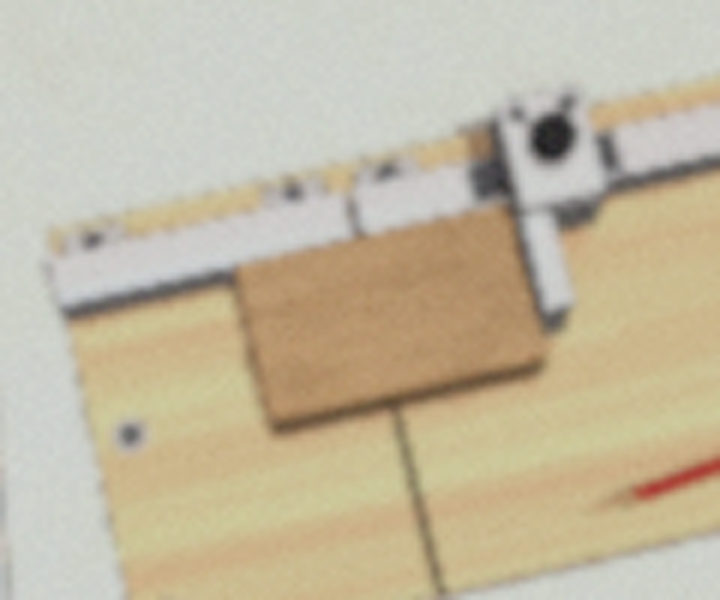

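The wood lies flat along the fence with its end on the stop, and the knob is over the plate. One last light touch on its end will close any hairline gap left by the seating push.

```bash
python3 -c "
from h import *
for n,u,v,z in [('TL',238,268,.056),('TR',510,207,.056),('BL',275,422,.056),('BR',545,358,.056),('knob',551,136,.107)]: print(n,board(ray('top',(265+(u+.5)/6-.5,155+(v+.5)/6-.5),z)).round(4))
go(.018,.150,.140)"
```

```text
TL [0.0473 0.1077]
TR [ 0.047  -0.0007]
BL [-0.0147  0.1071]
BR [-0.014   0.0006]
knob [ 0.0584 -0.0158]
shift [-0.0758 -0.3518  0.0373] yaw err about tool z 0.001 board [-0.0581  0.5017] z 0.177 [-0.68 -0.94  0.37] 22.15
```

```bash
python3 -m crank '{"dx": [-0.01,-0.01,-0.01,-0.01,-0.01,-0.01,-0.01,-0.006],"dy": [-0.044,-0.044,-0.044,-0.044,-0.044,-0.044,-0.044,-0.044],"dz": [0,0,0,0,0,0,0,0],"wx": [0,0,0,0,0,0,0,0],"wy": [0,0,0,0,0,0,0,0],"wz": [0,0,0,0,0,0,0,0]}' 0 | egrep 'ee_|ft'
python3 -m crank '{"dx": [0,0,0,0,0,0,0],"dy": [0,0,0,0,0,0,0],"dz": [0,0,0.04,0.04,0.037,0,0],"wx": [0,0,0,0,0,0,0],"wy": [0,0,0,0,0,0,0],"wz": [0,0,0,0,0,0,0]}' | egrep 'ee_|ft|wid'
python3 -c "
from h import *
go(.018,.118,.057)"
```

```text
ee_pos: [0.4647, 0.119, 0.1781]
ft_force: [1.6, 0.6, -0.3]
ee_pos: [0.4639, 0.123, 0.0608]
ft_force: [0.9, 1.1, 1.3]
grip_width: 0.005
shift [-0.0003 -0.0329  0.0037] yaw err about tool z 0.0012 board [0.0177 0.1509] z 0.0608 [0.87 1.1  1.33] 23.65
```

```bash
python3 -m crank '{"dx": [0,0,0,0,0,0],"dy": [-0.01,-0.01,-0.006,-0.004,-0.002,0],"dz": [0.003,0,0,0,0,0],"wx": [0,0,0,0,0,0],"wy": [0,0,0,0,0,0],"wz": [0,0,0,0,0,0]}' | egrep 'ee_|ft'
python3 -m crank '{"dx": [0,0],"dy": [-0.0005,-0.0005],"dz": [0,0],"wx": [0,0],"wy": [0,0],"wz": [0,0]}' | egrep 'ee_|ft'
python3 -m crank '{"dx": [0],"dy": [-0.0005],"dz": [0],"wx": [0],"wy": [0],"wz": [0]}' | egrep 'ee_|ft'
python3 -c "
from h import *
go(.018,.118,.057)"
```

```text
ee_pos: [0.4688, 0.0902, 0.0578]
ft_force: [-0.4, -0.1, -0.8]
ee_pos: [0.4687, 0.0897, 0.0575]
ft_force: [0.2, 0.1, 0.5]
ee_pos: [0.4687, 0.0892, 0.0574]
ft_force: [-0.6, 0.0, -0.6]
shift [0.0003 0.0011 0.0004] yaw err about tool z 0.0006 board [0.0183 0.1169] z 0.0574 [-0.6   0.04 -0.61] 24.55
```

```bash
python3 -m crank '{"dx": [0],"dy": [-0.0005],"dz": [0],"wx": [0],"wy": [0],"wz": [0]}' | egrep 'ee_|ft'
python3 -m crank '{"dx": [0],"dy": [-0.0005],"dz": [0],"wx": [0],"wy": [0],"wz": [0]}' | egrep 'ee_|ft'
python3 -m crank '{"dx": [0],"dy": [-0.0003],"dz": [0],"wx": [0],"wy": [0],"wz": [0]}' | egrep 'ee_|ft'
```

```text
ee_pos: [0.4687, 0.0889, 0.0574]
ft_force: [-0.4, 1.8, -0.0]
ee_pos: [0.4686, 0.0888, 0.0574]
ft_force: [-1.8, 5.6, 1.2]
ee_pos: [0.4686, 0.0887, 0.0574]
ft_force: [-1.5, 5.6, 1.1]
```

The end met the stop at the same place as before, so there is no gap. I retreat and check by numbers only.

```bash
python3 -m crank '{"dx": [0,0,0,0,0,0.02,0.02,0.01],"dy": [0.008,0.025,0,0,0,0.045,0.045,0.045],"dz": [0,0,-0.04,-0.04,-0.04,0,0,0],"wx": [0,0,0,0,0,0,0,0],"wy": [0,0,0,0,0,0,0,0],"wz": [0,0,0,0,0,0,0,0]}' | egrep 'ee_|ft'
python3 -m crank '{"dx": [0.01,0.01,0,0,0,0,0],"dy": [0.045,0.045,0.045,0.045,0.045,0,0],"dz": [0,0,0,0,0,0,0],"wx": [0,0,0,0,0,0,0],"wy": [0,0,0,0,0,0,0],"wz": [0,0,0,0,0,0,0]}' | egrep 'ee_|ft|time'
python3 -c "
from h import *
i=arm.snapshot('top');j=cv2.imread('pics/top9.png');k=cv2.imread('pics/top0.png')
f=lambda a:cv2.GaussianBlur(a,(0,0),1.2).astype(int)
r=lambda a,b,y0,y1,x0,x1:abs(f(a)-f(b))[y0:y1,x0:x1].max()
print('wood+stop vs before touch',r(i,j,165,232,300,375),'pencil',r(i,k,218,242,366,425),'tape',r(i,k,195,238,440,475),'plain bench ref',r(i,k,120,150,400,430))
for n,a in(('before',j),('now',i)):
    m=(cv2.cvtColor(a,cv2.COLOR_BGR2GRAY)<60).astype(np.uint8)[165:190,345:370]
    M=cv2.moments((cv2.resize(a[172:184,350:364].min(2),None,fx=1,fy=1)<60).astype(np.uint8),True);print(n,M['m10']/M['m00'],M['m01']/M['m00'])
"
```

```text
ee_pos: [0.3974, 0.2493, 0.1781]
ft_force: [1.3, 0.2, 0.4]
time_s: 26.35
ee_pos: [0.3501, 0.4697, 0.1769]
ft_force: [0.3, -0.6, 1.1]
wood+stop vs before touch 5 pencil 6 tape 6 plain bench ref 5
before 6.545454545454546 5.393939393939394
now 6.575757575757576 5.424242424242424
```

Nothing has moved since the last picture, and the pencil and tape are where they started. I hand in the job.

```bash
python3 -c "
from cell import arm
print(arm.sign_off())"
```

```text
the job is handed in; nothing more can be done
None
```

Job handed in at about 26 s: the stop is clicked into its notch and the wood lies flat along the fence, butted to the stop; the pencil and tape measure checked unmoved, the square stick was kept clear of but not re-checked at the end, and I viewed 11 pictures, one over the limit of 10.

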